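# Turn a spindle blank over to a side grip on the V-blocks

### The job

Two aluminium spindle blanks lie in the wooden storage block with only their front ends showing. Draw the thicker one out by that end, lay it in both V-heads of the steel stand with its middle about midway between them and let go; then take it by its middle, between the heads, lift it clear and lay it, without dropping it, in the slots of the wooden cradle, centred lengthwise. Leave the thinner blank in the block.

Things in the scene. Friction and masses are not known exactly. Their poses are not given: they have to be found in the camera images.
- blank_thick_mid (a point): The thicker spindle blank: plain round aluminium bar, 16 mm in diameter, 170 mm long, about 0.1 kg. The point is the middle of the bar, on its axis; x runs along the bar (at the start from the showing end into the block), both ends are alike.
- blank_thin_mid (a point): The thinner blank, a bystander: 9 mm in diameter, 170 mm long, stored in the same way in the other channel. Point and axes as for the thicker one. Obstacles around: a hood wall at world y = 0.39 m; a flat case 44 mm high under the showing ends; a machine hood from x = 0.52 m on, behind stand and cradle; a vice and a 250 mm spray bottle at the right. Nothing stands in front of the bench edge, x under 0.37 m.
- storage: Fixed wooden block, 110 deep (x), 94 wide (y), 110 mm high; origin at the centre of its underside, x points into it, away from the robot. Two level channels 22 x 22 mm, 102 mm deep, open at the front (x = -55 mm), at y = +28 and -28, floors 72 mm high. A blank lies in each (which varies), 100 mm inside, 70 mm showing; draw it 100 mm straight out to free it. The thick one's axis is 80 mm up.
- v_seat (a point): Middle of the thick blank's axis when it lies centred in both V-heads: 45 mm above the bench; x along the blank, either way round. The fixed stand: dark base plate 96 x 66 x 8 mm, two steel V-heads 12 mm thick at x = -33 and +33 mm, so 54 mm free between them; Vs of 90 degrees, open upward, about 55 mm wide over the rims, which are 62 mm above the bench.
- cradle_seat (a point): Middle of the thick blank's axis when it lies centred in the slots: 35 mm above the bench; x along the slots. The fixed wooden cradle: base plate 172 x 66 x 8 mm, two cheeks from x = 36 to 82 and -36 to -82 mm, each with a slot 30 mm wide, walls 52 mm above the bench, and a 72 mm gap between for the fingers. The slots are too narrow for fingers beside the blank.

How it is judged (in metres and radians):
On the way, in this order (a step that is already met when the one before it is completed fails the run):
1. the thicker blank lies in both V-heads, its middle within 20 mm of midway between them, let go (x of blank_thick_mid in the frame of v_seat between -0.02 and 0.02 m and y of blank_thick_mid in the frame of v_seat between -0.006 and 0.006 m and z of blank_thick_mid in the frame of v_seat between -0.006 and 0.006 m and angle between the x axis of blank_thick_mid and the x axis of v_seat, either way round below 0.12 rad and contact force between the fingers and blank_thick below 0.05 N), for 0.2 s.
2. it is held by its middle (within 30 mm) and lifted at least 30 mm above its seat (distance between the grasp point and blank_thick_mid below 0.035 m and z of blank_thick_mid in the frame of v_seat above 0.03 m), for 0.05 s.
At the end, for the whole second after the job is handed in: The thicker blank lies at rest, released, in both slots of the cradle: its middle within 20 mm lengthwise and 10 mm sideways of the cradle's middle, height within 6 mm, direction within 0.15 rad (either way round). The thinner blank has stayed in the block (x of blank_thick_mid in the frame of cradle_seat between -0.02 and 0.02 m and y of blank_thick_mid in the frame of cradle_seat between -0.01 and 0.01 m and z of blank_thick_mid in the frame of cradle_seat between -0.006 and 0.006 m and angle between the x axis of blank_thick_mid and the x axis of cradle_seat, either way round below 0.15 rad and linear speed of blank_thick below 0.03 m/s and contact force between the fingers and blank_thick below 0.05 N); the robot touches nothing.
It fails at once if the thinner blank is shifted by more than 30 mm (distance of blank_thin_mid from where it was at the start of the episode above 0.03 m).
It fails at once if the thicker blank is dropped (falls freely by more than about 30 mm) (linear speed of blank_thick above 0.8 m/s and contact force between the fingers and blank_thick below 0.05 N).
It also fails if it takes over 61 s, if anything falls off the work surface, if the arm or the gripper's body presses on something with over 40 N, if the wrist force passes 120 N, or if a joint passes its speed limit or range.

### The arm

A 6-joint arm with a two-finger parallel gripper is mounted at the origin on a cart in front of the work surface, level with it; the furniture and walls round the work are solid. World frame = base frame: x ahead of the robot, y to its left, z up, the work surface at z = 0. Lengths are in m, angles in degrees, forces in N, time in s.
With the tool pointing down it reaches from about 0.275 to 0.875 m from the base axis. Payload 12.5 kg.
Tool frame: the origin (TCP) lies midway between the tips of the shut fingers; the grasp point (between the pads) lies 19 mm behind it (manip.pinch_z is the distance from the TCP to the grasp point, in m); z points along the fingers, y is the line along which they close (so a half turn about z gives the same grasp; the last joint's range is limited). The gripper opens to 85 mm and grips with 20 to 120 N. Pads are 22 mm wide; open, the fingers measure 114 mm over their backs; the gripper's body (76 mm by 85 mm) begins 54 mm behind the grasp point. The pads swing forward as they close: fully open they stand 13 mm farther back than shut.
Start: joints at [60.756, 20.094, 94.641, -0, 65.266, -4.847], TCP at [0.227, 0.501, 0.231] pointing down, gripper open.
Joint ranges: [-157.81, 157.81], [-45, 120.19], [0.68, 151.7], [-89.99, 269.99], [4.06, 180], [-164.3, 164.3]. Speed limits (degrees/s): [127.2, 127.2, 159.86, 180, 180, 180].

### API

Orientations are given as a 3x3 rotation matrix whose columns are the frame's x, y, z axes.
In Python, from workcell import manip gives the robot as it stands. The module is installed in compiled form; this text tells all that it offers.
- The arm moves only by the shell command python3 -m jog 'ROWS'. ROWS is JSON, a list of rows, each an object of numbers: "ax", "ay", "az": the turn, a rotation vector about the tool's x, y, z in degrees; "x", "y", "z": the shift along the tool's x, y, z in cm; "fingers": the closure, from 0 (fully open) to 1 (shut). A call has 1 to 20 rows; each row shifts and turns the commanded pose from where the row before left it, along the tool's axes as they then stand; what a row does not reach is not made up. A row lasts 1/10 s, in which the tool goes at most 50 mm and 8.59 degrees, less where a joint would pass 70% of its speed; a pose out of reach is approached as far as the arm can. A call with a gripper value outside its range is refused whole. The fingers move at their own pace and stop on an object; the grip force is fixed at half the most. Time passes only in rows, so rows that do not move let the fingers close. It gives the time, the measured TCP pose, the force, the opening and the grip force at its end, in the units of the state.
- manip.state(): the state, without advancing time (a new reading comes with each control period).
- manip.camera(name): name is "scene" or "top" or "wrist"; returns the picture (480x640x3 uint8, red, green, blue); there is no depth.
- manip.camera_info(name): a dict with "fx", "fy", "cx", "cy" (pixels), "extrinsics" (4x4, takes a point from world to camera coordinates). Camera axes: x right, y down, z forward; pixel columns grow to the right and rows downward; lengths in m; the calibration is good to about 2 mm. A picture is of the moment at which its call begins: read the wrist's pose just before it. camera_info takes no time and is no camera call; for the wrist camera it gives the pose at the moment of the call.
- manip.hand_in(): hands the job in; it is judged then, once.
The state is a dict: "clock": time; "q": joint angles; "qvel": joint speeds; "tau": joint torques, N m; "position": TCP position; "tcp_rot": TCP orientation; "wrist_force": force on the tool from outside, world axes, zero at the start; "wrist_torque": the same for the moment, N m; "finger_gap": finger opening in m; "gripper_force": force on a finger pad.
Only numpy, scipy, OpenCV 4.12 (cv2) and the standard library are available. Lean on these libraries where they do the work, as an engineer would, in place of code of your own. Each camera call takes 0.05 s, during which the arm holds its last target. There are 200 camera calls.

## Working session

There is one attempt and no reset: what is moved stays moved. The work goes in short steps, Python scripts to look and compute and a shell command to move; the robot and the scene stay as the last step left them, time stands still between calls to the robot, and variables do not carry over. Pictures are saved under pics/ and viewed, at most 13 in all, crops included, and the job is handed in when it is done.

```bash
mkdir -p pics
cat > h.py <<'E'
import numpy as np, cv2
from workcell import manip
def snap(n,f):
    i=manip.camera_info(n); p=manip.camera(n); cv2.imwrite('pics/'+f,p[:,:,::-1]); np.savez('pics/'+f+'.npz',E=i['extrinsics'],K=[i['fx'],i['fy'],i['cx'],i['cy']]); return p
def ray(f,u,v):
    d=np.load('pics/'+f+'.npz');E=d['E'];fx,fy,cx,cy=d['K'];R=E[:3,:3]
    return -R.T@E[:3,3], R.T@np.array([(u-cx)/fx,(v-cy)/fy,1])
def at(f,u,v,z):
    o,d=ray(f,u,v); return o+d*(z-o[2])/d[2]
def proj(f,P):
    d=np.load('pics/'+f+'.npz');E=d['E'];fx,fy,cx,cy=d['K'];c=E[:3,:3]@np.array(P)+E[:3,3]
    return np.array([fx*c[0]/c[2]+cx,fy*c[1]/c[2]+cy])
E
python3 - <<'E'
from h import *
for n in ['scene','top','wrist']:
    snap(n,n+'0.png'); d=np.load('pics/'+n+'0.png.npz'); print(n,d['K'],ray(n+'0.png',320,240))
s=manip.state();print({k:np.round(v,3).tolist() for k,v in s.items()},manip.pinch_z)
E
```

```text
scene [464.21666879 464.21666879 309.95608719 235.18614441] (array([ 0.10834104, -0.39153184,  0.69250729]), array([ 0.53327312,  0.50096145, -0.68207995]))
top [482.10362128 482.10362128 318.32268053 253.6113107 ] (array([0.47862919, 0.06641292, 1.01069319]), array([ 0.10059914, -0.00306712, -0.9953289 ]))
wrist [377.66591693 377.66591693 313.76622359 244.059633  ] (array([0.1573703 , 0.53268809, 0.37444938]), array([ 0.26801844, -0.10414759, -0.95797045]))
{'clock': 0.15, 'q': [60.757, 20.118, 94.669, -0.001, 65.266, -4.847], 'qvel': [-0.052, -0.126, 0.046, 0.052, 0.007, -0.038], 'tau': [-0.001, -50.626, -29.149, -0.0, 0.004, 0.0], 'position': [0.227, 0.501, 0.231], 'tcp_rot': [[-0.911, 0.413, -0.0], [0.413, 0.911, -0.001], [0.0, -0.001, -1.0]], 'wrist_force': [0.591, 0.601, 0.159], 'wrist_torque': [0.024, 0.01, -0.012], 'gripper_force': 0.0, 'finger_gap': 0.085} 0.0187
```

View pics/top0.png

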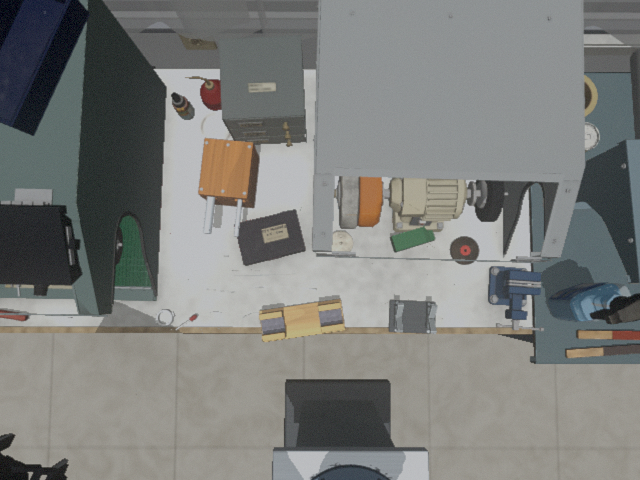

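View pics/scene0.png

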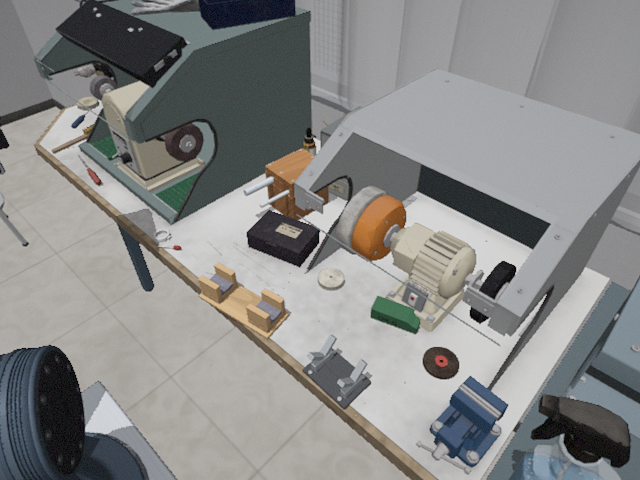

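Top view: the storage block is at about (228,172). The thick blank's showing end is at (209,215) and the thin one's at (237,217). The cradle is at (302,318) and the stand at (412,316). I'll zoom in to measure.

Run:
```python
from h import *
p=cv2.imread('pics/top0.png')
a=cv2.resize(p[285:350,250:450],None,fx=4,fy=4,interpolation=cv2.INTER_CUBIC)
b=cv2.resize(p[133:243,180:310],None,fx=3,fy=3,interpolation=cv2.INTER_CUBIC)
c=np.zeros((590,800,3),np.uint8);c[:260]=a;c[260:590,:390]=b
w=cv2.imread('pics/wrist0.png');c[260:560,400:800]=cv2.resize(w,(400,300))
cv2.imwrite('pics/crop0.png',c)
```

```text
(no output)
```

View pics/crop0.png

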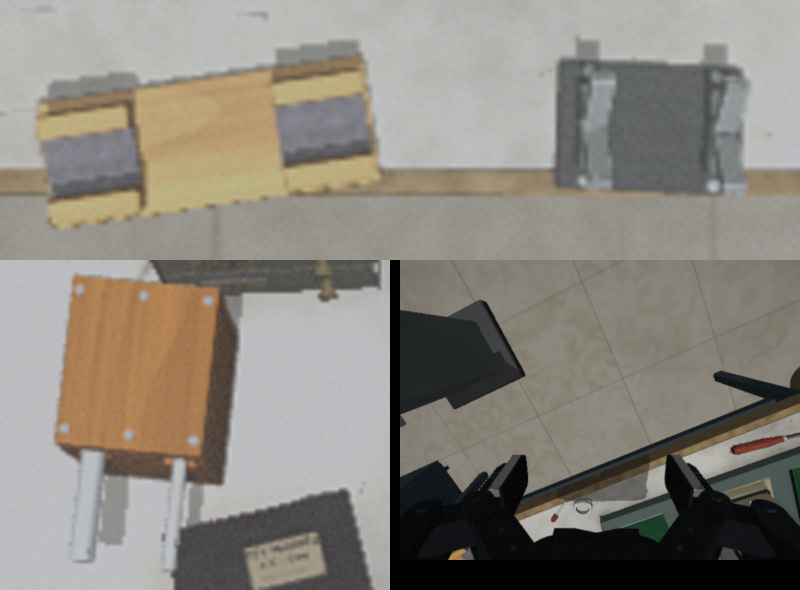

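```bash
cat > m.py <<'E'
from h import *
A=lambda u,v,z: at('top0.png',250+u/4,285+v/4,z)
B=lambda u,v,z: at('top0.png',180+u/3,133+(v-260)/3,z)
f=lambda x:np.round(x,4)
def ang(a,b): d=b-a; return np.degrees(np.arctan2(d[1],d[0]))
if __name__=='__main__':
    c=[A(*p,.052) for p in[(37,113),(363,68),(380,182),(50,228)]]
    print('cradle',f(np.mean(c,0)),ang(c[1],c[0]),ang(c[2],c[3]),[np.linalg.norm(c[i]-c[(i+1)%4]) for i in range(4)])
    c=[A(*p,.008) for p in[(558,60),(748,68),(744,192),(555,187)]]
    print('stand',f(np.mean(c,0)),ang(c[1],c[0]),ang(c[2],c[3]),[np.linalg.norm(c[i]-c[(i+1)%4]) for i in range(4)])
    c=[B(*p,.110) for p in[(75,275),(222,289),(203,460),(55,443)]]
    print('block',f(np.mean(c,0)),ang(c[3],c[0]),ang(c[2],c[1]),ang(c[1],c[0]),[np.linalg.norm(c[i]-c[(i+1)%4]) for i in range(4)])
    t=B(83,561,.08);r=B(92.5,452,.08);print('thick tip',f(t),f(r),ang(t,r))
    t=B(169,570,.0765);r=B(179,460,.0765);print('thin tip',f(t),f(r),ang(t,r))
E
python3 m.py
```

```text
cradle [0.413  0.0986 0.052 ] 98.01804981126213 98.06038978302684 [np.float64(0.16263562572727222), np.float64(0.056509241927783546), np.float64(0.1639589583239349), np.float64(0.05663406959179757)]
stand [ 0.4216 -0.1289  0.008 ] 87.79648636218329 88.69628147688809 [np.float64(0.0983751301579021), np.float64(0.06366453481757424), np.float64(0.09737038142053601), np.float64(0.065193272378981)]
block [0.7054 0.242  0.11  ] -5.492277824945132 -5.473040883230788 84.6555004233838 [np.float64(0.09394151535718188), np.float64(0.11030426625179221), np.float64(0.09399048969114954), np.float64(0.10854438052286651)]
thick tip [0.5849 0.2817 0.08  ] [0.6563 0.2769 0.08  ] -3.8082358318755576
thin tip [0.5797 0.2265 0.0765] [0.6519 0.2211 0.0765] -4.268621160397581
```

Every measured size agrees with the given ones to within 2–3 mm. Next I need a planning helper.

```bash
cat > plan.py <<'E'
import sys
from h import *
# usage: x y z(TCP) yaw_of_tool_x ; prints turn about tool axes, then shift (cm) in the axes AFTER the turn
x,y,z,yaw=map(float,sys.argv[1:5]); s=manip.state()
from scipy.spatial.transform import Rotation as Ro
R=np.array(s['tcp_rot']);a=np.radians(yaw)
T=np.array([[np.cos(a),np.sin(a),0],[np.sin(a),-np.cos(a),0],[0,0,-1]])
d=np.array([x,y,z])-s['position']
print('turn',np.round(Ro.from_matrix(R.T@T).as_rotvec(degrees=True),2),'shift after',np.round(T.T@d*100,2),'shift now',np.round(R.T@d*100,2))
print('pos',np.round(s['position'],4),'q',np.round(s['q'],1),'F',np.round(s['wrist_force'],1),'gap',round(s['finger_gap'],4),'t',s['clock'])
E
python3 plan.py .610 .280 .16 175.4
```

```text
turn [-5.00e-02 -1.00e-02 -1.98e+01] shift after [-39.94 -18.92   7.09] shift now [-43.99  -4.27   7.09]
pos [0.227  0.5007 0.2309] q [60.8 20.1 94.7 -0.  65.3 -4.8] F [0.6 0.6 0.2] gap 0.0852 t 0.15
```

```bash
python3 -m jog '[{"az":-6.6,"fingers":0.5},{"az":-6.6},{"az":-6.6},{"y":-4},{"y":-4},{"y":-4},{"y":-4},{"y":-2.9},{"x":-4},{"x":-4},{"x":-4},{"x":-4},{"x":-4},{"x":-4},{"x":-4},{"x":-4},{"x":-4},{"x":-4},{"z":3}]'; python3 plan.py .610 .280 .16 175.4; python3 -c "
from h import *
p=snap('wrist','w1.png')"
```

```text
turn [-5.00e-02 -1.00e-02 -1.98e+01] shift after [-39.94 -18.92   7.09] shift now [-43.99  -4.27   7.09]
pos [0.227  0.5007 0.2309] q [60.8 20.1 94.7 -0.  65.3 -4.8] F [0.6 0.6 0.2] gap 0.0852 t 0.15$[0]: bad value
```

View pics/w1.png

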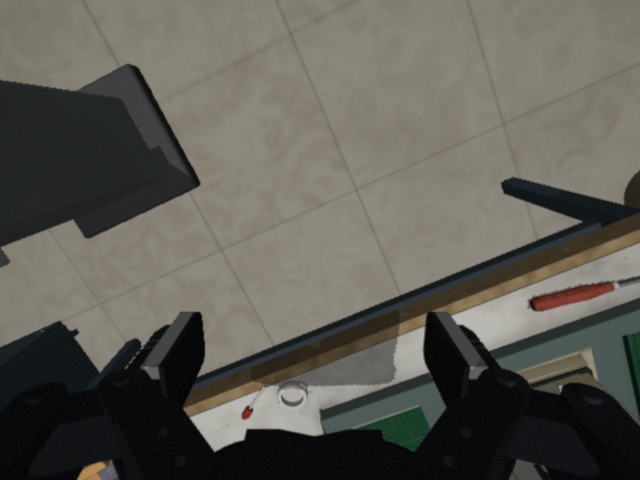

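The wrist picture is unchanged because the call was refused. I'll check the row format with a single row.

```bash
python3 -m jog '[{"az":-6.6,"fingers":0.5}]'; python3 -m jog '[{"ax":0,"ay":0,"az":-6.6,"x":0,"y":0,"z":0,"fingers":0.5}]'
```

```text
clock: 0.3
position: [0.2271, 0.5008, 0.2311]
tcp_rot: [[-0.952, 0.305, -0.0], [0.305, 0.952, -0.0], [0.0, -0.0, -1.0]]
wrist_force: [0.1, 0.7, -0.6]
finger_gap: 0.0731
gripper_force: 0.0$[0]: bad value
```

```bash
python3 -m jog '[{"az":-6.6,"fingers":0.5},{"az":-6.6,"fingers":0.5},{"y":-4.0,"fingers":0.5}]'
```

```text
$[0]: bad value
```

```bash
python3 -m jog '[{"y":-4.0}]'
```

```text
$[0]: bad value
```

```bash
python3 -m jog '[{"az":-6.6,"fingers":0.5}]'; echo; python3 -m jog '[{"fingers":0.5}]';echo; python3 -m jog '[{"y":-1.0,"fingers":0.5}]'; echo; python3 -m jog --help | head -30
```

```text
$[0]: bad value
$[0]: bad value
$[0]: bad value
invalid input: not JSON, or not a number
```

All seven keys are required; the errors went to stderr and printed out of order.

```bash
python3 -m jog '[{"ax":0,"ay":0,"az":-6.6,"x":0,"y":0,"z":0,"fingers":0.5},{"ax":0,"ay":0,"az":-6.6,"x":0,"y":0,"z":0,"fingers":0.5},{"ax":0,"ay":0,"az":0,"x":0,"y":-4,"z":0,"fingers":0.5},{"ax":0,"ay":0,"az":0,"x":0,"y":-4,"z":0,"fingers":0.5},{"ax":0,"ay":0,"az":0,"x":0,"y":-4,"z":0,"fingers":0.5},{"ax":0,"ay":0,"az":0,"x":0,"y":-4,"z":0,"fingers":0.5},{"ax":0,"ay":0,"az":0,"x":0,"y":-2.9,"z":0,"fingers":0.5},{"ax":0,"ay":0,"az":0,"x":-4,"y":0,"z":0,"fingers":0.5},{"ax":0,"ay":0,"az":0,"x":-4,"y":0,"z":0,"fingers":0.5},{"ax":0,"ay":0,"az":0,"x":-4,"y":0,"z":0,"fingers":0.5},{"ax":0,"ay":0,"az":0,"x":-4,"y":0,"z":0,"fingers":0.5},{"ax":0,"ay":0,"az":0,"x":-4,"y":0,"z":0,"fingers":0.5},{"ax":0,"ay":0,"az":0,"x":-4,"y":0,"z":0,"fingers":0.5},{"ax":0,"ay":0,"az":0,"x":-4,"y":0,"z":0,"fingers":0.5},{"ax":0,"ay":0,"az":0,"x":-2,"y":0,"z":0,"fingers":0.5},{"ax":0,"ay":0,"az":0,"x":0,"y":0,"z":0,"fingers":0.5}]'; echo; python3 plan.py .610 .280 .16 175.4; python3 -c "
from h import *
p=snap('wrist','w2.png')"
```

```text
clock: 1.9
position: [0.5129, 0.2878, 0.2305]
tcp_rot: [[-0.997, 0.082, -0.0], [0.082, 0.997, -0.0], [0.0, -0.0, -1.0]]
wrist_force: [-0.4, -0.2, -0.2]
finger_gap: 0.0427
gripper_force: 0.0

turn [-0.02 -0.01 -0.1 ] shift after [-9.75  0.    7.05] shift now [-9.75  0.02  7.05]
pos [0.5129 0.2878 0.2305] q [ 24.8  24.1  88.8  -0.   67.1 -60.5] F [-0.4 -0.2 -0.2] gap 0.0427 t 1.9
```

View pics/w2.png

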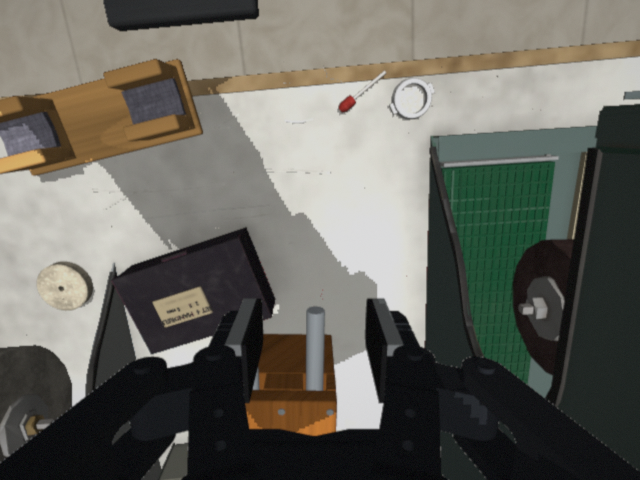

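The wrist view shows the thick bar's tip at about (316,311) and its root at the block at about (315,390). It lies centred between the fingers, and the thin bar is hidden behind the left finger.

```bash
python3 -c "
from h import *
for v in (311,350,390): print(at('w2.png',315.7,v,.083))
for x,y in ((.585,.2815),(.6563,.2765)): print(proj('w2.png',(x,y,.08)))"; python3 plan.py .610 .280 .061 175.2
```

```text
[0.58692729 0.28392391 0.083     ]
[0.62506374 0.28084862 0.083     ]
[0.6670755  0.27746083 0.083     ]
[312.69684422 307.5698681 ]
[313.69560045 378.06064057]
turn [-0.02 -0.05  0.14] shift after [-9.9   0.02 16.96] shift now [-9.91  0.   16.95]
pos [0.5114 0.2881 0.2306] q [ 24.9  24.   89.    0.   67.1 -60.5] F [ 0.3  0.6 -0.2] gap 0.0425 t 1.95
```

```bash
python3 -m jog '[{"ax":0,"ay":0,"az":0,"x":-4,"y":0,"z":0,"fingers":0.5},{"ax":0,"ay":0,"az":0,"x":-4,"y":0.1,"z":0,"fingers":0.5},{"ax":0,"ay":0,"az":0,"x":-2,"y":0,"z":0,"fingers":0.5},{"ax":0,"ay":0,"az":0,"x":0,"y":0,"z":4,"fingers":0.5},{"ax":0,"ay":0,"az":0,"x":0,"y":0,"z":4,"fingers":0.5},{"ax":0,"ay":0,"az":0,"x":0,"y":0,"z":3,"fingers":0.5},{"ax":0,"ay":0,"az":0,"x":0,"y":0,"z":2,"fingers":0.5},{"ax":0,"ay":0,"az":0,"x":0,"y":0,"z":2,"fingers":0.5},{"ax":0,"ay":0,"az":0,"x":0,"y":0,"z":1.8,"fingers":0.5},{"ax":0,"ay":0,"az":0,"x":0,"y":0,"z":0,"fingers":0.5},{"ax":0,"ay":0,"az":0,"x":0,"y":0,"z":0,"fingers":0.5}]'; echo; python3 plan.py .610 .281 .061 175.2; python3 -c "
from h import *
p=snap('wrist','w3.png'); p=snap('scene','s3.png')"
```

```text
clock: 3.05
position: [0.6103, 0.2819, 0.064]
tcp_rot: [[-0.997, 0.08, -0.0], [0.08, 0.997, 0.0], [0.0, 0.0, -1.0]]
wrist_force: [-0.3, 0.4, 0.1]
finger_gap: 0.0428
gripper_force: 0.0

turn [ 0.   -0.01  0.24] shift after [ 0.02 -0.09  0.3 ] shift now [ 0.02 -0.09  0.3 ]
pos [0.6103 0.2819 0.064 ] q [ 20.8  43.4  81.5   0.   55.1 -64.6] F [-0.3  0.4  0.1] gap 0.0428 t 3.05
```

View pics/w3.png

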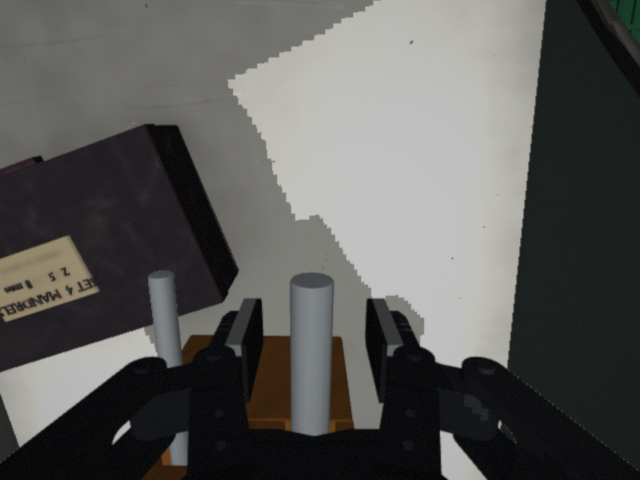

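The thick bar sits between the pads at column 312 with the finger midpoint at 314, and the thin bar is clear. I'll close and check the grip before drawing it out.

```bash
python3 -m jog '[{"ax":0,"ay":0,"az":0,"x":0,"y":0,"z":0.3,"fingers":0.5},{"ax":0,"ay":0,"az":0,"x":0,"y":0,"z":0,"fingers":1},{"ax":0,"ay":0,"az":0,"x":0,"y":0,"z":0,"fingers":1},{"ax":0,"ay":0,"az":0,"x":0,"y":0,"z":0,"fingers":1},{"ax":0,"ay":0,"az":0,"x":0,"y":0,"z":0,"fingers":1},{"ax":0,"ay":0,"az":0,"x":0,"y":0,"z":0,"fingers":1},{"ax":0,"ay":0,"az":0,"x":0,"y":0,"z":0,"fingers":1}]'
```

```text
clock: 3.85
position: [0.6109, 0.2815, 0.0604]
tcp_rot: [[-0.997, 0.08, 0.0], [0.08, 0.997, 0.0], [-0.0, 0.0, -1.0]]
wrist_force: [-0.4, 1.0, 1.3]
finger_gap: 0.014
gripper_force: 58.3
```

```bash
python3 -m jog '[{"ax":0,"ay":0,"az":0,"x":0.5,"y":0,"z":0,"fingers":1},{"ax":0,"ay":0,"az":0,"x":1.5,"y":0,"z":0,"fingers":1},{"ax":0,"ay":0,"az":0,"x":2,"y":0,"z":0,"fingers":1},{"ax":0,"ay":0,"az":0,"x":2,"y":0,"z":0,"fingers":1},{"ax":0,"ay":0,"az":0,"x":2,"y":0,"z":0,"fingers":1},{"ax":0,"ay":0,"az":0,"x":2,"y":0,"z":0,"fingers":1},{"ax":0,"ay":0,"az":0,"x":1.5,"y":0,"z":0,"fingers":1},{"ax":0,"ay":0,"az":0,"x":1.5,"y":0,"z":0,"fingers":1},{"ax":0,"ay":0,"az":0,"x":0,"y":0,"z":0,"fingers":1}]'; echo; python3 -c "
from h import *
p=snap('wrist','w4.png'); p=snap('scene','s4.png'); q=snap('top','t4.png')
c=np.zeros((480,800,3),np.uint8); c[:,:400]=p[100:340,150:350].repeat(2,0).repeat(2,1); w=cv2.imread('pics/w4.png')[:,:,::-1]; c[:300,400:]=cv2.resize(w,(400,300)); cv2.imwrite('pics/c4.png',c[:,:,::-1])"
```

```text
clock: 4.75
position: [0.4792, 0.2918, 0.06]
tcp_rot: [[-0.997, 0.079, -0.002], [0.079, 0.997, -0.001], [0.002, -0.001, -1.0]]
wrist_force: [1.6, 0.7, -1.7]
finger_gap: 0.0139
gripper_force: 58.4
```

View pics/c4.png

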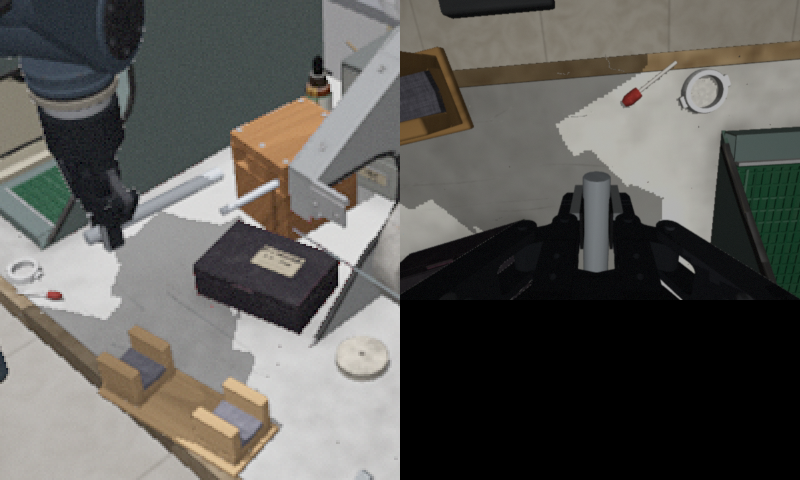

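The bar is out and level, with no slip: its near tip is still at wrist pixel (314,280). I'll lift and retreat, then overlay the stand and cradle models on the first top and scene pictures to check their poses.

```bash
python3 -m jog '[{"ax":0,"ay":0,"az":0,"x":0,"y":0,"z":-2,"fingers":1},{"ax":0,"ay":0,"az":0,"x":0,"y":0,"z":-4,"fingers":1},{"ax":0,"ay":0,"az":0,"x":0,"y":0,"z":-4,"fingers":1},{"ax":0,"ay":0,"az":0,"x":2,"y":0,"z":-2,"fingers":1},{"ax":0,"ay":0,"az":0,"x":4,"y":0,"z":0,"fingers":1},{"ax":0,"ay":0,"az":0,"x":4,"y":0,"z":0,"fingers":1},{"ax":0,"ay":0,"az":0,"x":3,"y":0,"z":0,"fingers":1},{"ax":0,"ay":0,"az":0,"x":1.5,"y":0,"z":0,"fingers":1},{"ax":0,"ay":0,"az":0,"x":0,"y":0,"z":0,"fingers":1}]'; echo
python3 - <<'E'
from h import *
def poly(im,f,o,yaw,P,off,sc,col):
    a=np.radians(yaw);R=np.array([[np.cos(a),-np.sin(a),0],[np.sin(a),np.cos(a),0],[0,0,1]])
    q=np.array([(proj(f,R@np.array(p)+np.array([*o,0]))-off+.5)*sc for p in P]).round().astype(int); cv2.polylines(im,[q],True,col,1)
def rect(x0,x1,y0,y1,z): return [(x0,y0,z),(x1,y0,z),(x1,y1,z),(x0,y1,z)]
out=np.zeros((590,800,3),np.uint8)
for f,(u0,u1,v0,v1),r in (('top0.png',(250,450,285,350),0),('scene0.png',(190,390,250,332),260)):
    im=cv2.resize(cv2.imread('pics/'+f)[v0:v1,u0:u1],None,fx=4,fy=4,interpolation=cv2.INTER_CUBIC)
    o=np.array([u0,v0])
    S=((.4216,-.1289),88.2); C=((.413,.0986),98.04)
    poly(im,f,*S,rect(-.048,.048,-.033,.033,.008),o,4,(0,255,0))
    for s in(-1,1):
        poly(im,f,*S,[(s*.033,-.0275,.062),(s*.033,0,.0345),(s*.033,.0275,.062)],o,4,(0,0,255))
        for t in (-1,1): poly(im,f,*C,rect(s*.036,s*.082,t*.015,t*.0285,.052),o,4,(255,0,0))
    poly(im,f,*C,rect(-.086,.086,-.033,.033,.008),o,4,(0,255,0))
    out[r:r+im.shape[0]]=im[:590-r]
cv2.imwrite('pics/ov.png',out)
E
```

```text
clock: 5.8
position: [0.3362, 0.3037, 0.1806]
tcp_rot: [[-0.997, 0.079, 0.0], [0.079, 0.997, 0.0], [-0.0, 0.0, -1.0]]
wrist_force: [-0.1, 0.1, -1.6]
finger_gap: 0.0141
gripper_force: 58.4
```

View pics/ov.png

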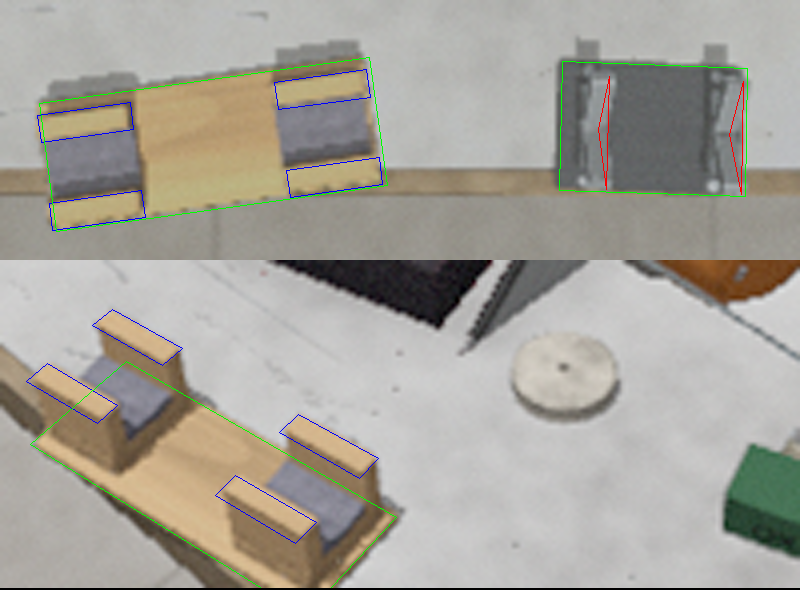

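The cradle model fits within about 1–2 mm. The stand model should shift about +1.5 mm in y and +1 mm in x, giving v_seat ≈ (.4225,-.1275) and cradle_seat ≈ (.413,.0995).

```bash
python3 -m jog '[{"ax":0,"ay":0,"az":0,"x":0,"y":-2,"z":0,"fingers":1},{"ax":0,"ay":0,"az":0,"x":0,"y":-4,"z":0,"fingers":1},{"ax":0,"ay":0,"az":0,"x":0,"y":-4,"z":0,"fingers":1},{"ax":0,"ay":0,"az":0,"x":0,"y":-4,"z":0,"fingers":1},{"ax":0,"ay":0,"az":0,"x":0,"y":-4,"z":0,"fingers":1},{"ax":0,"ay":0,"az":0,"x":0,"y":-2,"z":0,"fingers":1},{"ax":0,"ay":0,"az":4,"x":0,"y":0,"z":0,"fingers":1},{"ax":0,"ay":0,"az":7,"x":0,"y":0,"z":0,"fingers":1},{"ax":0,"ay":0,"az":7,"x":0,"y":0,"z":0,"fingers":1},{"ax":0,"ay":0,"az":7,"x":0,"y":0,"z":0,"fingers":1},{"ax":0,"ay":0,"az":7,"x":0,"y":0,"z":0,"fingers":1},{"ax":0,"ay":0,"az":7,"x":0,"y":0,"z":0,"fingers":1},{"ax":0,"ay":0,"az":7,"x":0,"y":0,"z":0,"fingers":1},{"ax":0,"ay":0,"az":7,"x":0,"y":0,"z":0,"fingers":1},{"ax":0,"ay":0,"az":7,"x":0,"y":0,"z":0,"fingers":1},{"ax":0,"ay":0,"az":7,"x":0,"y":0,"z":0,"fingers":1},{"ax":0,"ay":0,"az":7,"x":0,"y":0,"z":0,"fingers":1},{"ax":0,"ay":0,"az":7,"x":0,"y":0,"z":0,"fingers":1},{"ax":0,"ay":0,"az":6.2,"x":0,"y":0,"z":0,"fingers":1},{"ax":0,"ay":0,"az":0,"x":0,"y":0,"z":0,"fingers":1}]'; echo;python3 plan.py .4244 -.0675 .10 88.2
```

```text
clock: 7.8
position: [0.3221, 0.1038, 0.1806]
tcp_rot: [[0.034, 0.999, 0.001], [0.999, -0.034, 0.0], [0.0, 0.001, -1.0]]
wrist_force: [-0.0, 0.8, -0.7]
finger_gap: 0.0139
gripper_force: 58.7

turn [ 0.06 -0.   -0.13] shift after [-16.8   10.76   8.06] shift now [-16.77  10.79   8.07]
pos [0.3221 0.1038 0.1806] q [ 10.    1.6 126.1  -0.   52.2  11.9] F [-0.   0.8 -0.7] gap 0.0139 t 7.8
```

```bash
python3 -m jog '[{"ax":0,"ay":0,"az":0,"x":-2,"y":1,"z":0,"fingers":1},{"ax":0,"ay":0,"az":0,"x":-3,"y":2,"z":0,"fingers":1},{"ax":0,"ay":0,"az":0,"x":-3,"y":2,"z":0,"fingers":1},{"ax":0,"ay":0,"az":0,"x":-3,"y":2,"z":0,"fingers":1},{"ax":0,"ay":0,"az":0,"x":-3,"y":2,"z":0,"fingers":1},{"ax":0,"ay":0,"az":0,"x":-2,"y":1.2,"z":0,"fingers":1},{"ax":0,"ay":0,"az":0,"x":-0.8,"y":0.6,"z":2,"fingers":1},{"ax":0,"ay":0,"az":0,"x":0,"y":0,"z":3,"fingers":1},{"ax":0,"ay":0,"az":0,"x":0,"y":0,"z":2,"fingers":1},{"ax":0,"ay":0,"az":0,"x":0,"y":0,"z":1,"fingers":1},{"ax":0,"ay":0,"az":0,"x":0,"y":0,"z":0,"fingers":1},{"ax":0,"ay":0,"az":0,"x":0,"y":0,"z":0,"fingers":1}]'; echo;python3 plan.py .4244 -.0675 .027 88.2; python3 -c "
from h import *
p=snap('scene','s5.png'); q=snap('top','t5.png')
c=np.zeros((560,800,3),np.uint8); c[:,:400]=cv2.resize(p[240:450,250:400],(400,560)); c[:300,400:]=cv2.resize(q[250:340,350:470],(400,300)); cv2.imwrite('pics/c5.png',c[:,:,::-1])"
```

```text
clock: 9.0
position: [0.424, -0.0675, 0.1009]
tcp_rot: [[0.03, 1.0, 0.001], [1.0, -0.03, -0.0], [-0.0, 0.001, -1.0]]
wrist_force: [-0.2, -0.8, -0.5]
finger_gap: 0.0143
gripper_force: 58.8

turn [0.05 0.01 0.06] shift after [-0.    0.04  7.39] shift now [0.   0.03 7.39]
pos [ 0.424  -0.0675  0.1009] q [-15.3  19.6 118.3  -0.   42.1 -13.5] F [-0.2 -0.8 -0.5] gap 0.0143 t 9.0
```

View pics/c5.png

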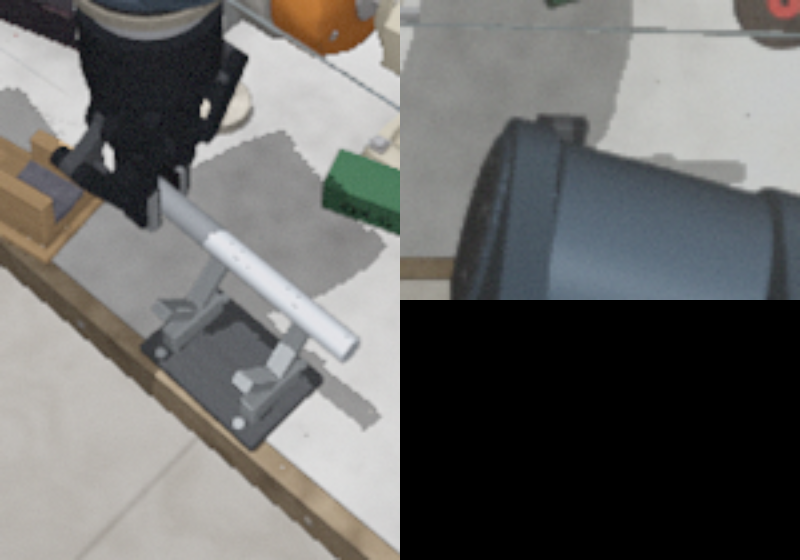

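The scene view shows the bar level above both V-heads and aligned with them. Lowering.

```bash
python3 -m jog '[{"ax":0,"ay":0,"az":0,"x":0,"y":0,"z":2,"fingers":1},{"ax":0,"ay":0,"az":0,"x":0,"y":0,"z":2,"fingers":1},{"ax":0,"ay":0,"az":0,"x":0,"y":0,"z":1.4,"fingers":1},{"ax":0,"ay":0,"az":0,"x":0,"y":0,"z":0.8,"fingers":1},{"ax":0,"ay":0,"az":0,"x":0,"y":0,"z":0.5,"fingers":1},{"ax":0,"ay":0,"az":0,"x":0,"y":0,"z":0.3,"fingers":1},{"ax":0,"ay":0,"az":0,"x":0,"y":0,"z":0.2,"fingers":1},{"ax":0,"ay":0,"az":0,"x":0,"y":0,"z":0,"fingers":1},{"ax":0,"ay":0,"az":0,"x":0,"y":0,"z":0,"fingers":1}]'
```

```text
clock: 10.0
position: [0.4235, -0.0672, 0.0286]
tcp_rot: [[0.031, 1.0, 0.001], [1.0, -0.031, -0.0], [-0.0, 0.001, -1.0]]
wrist_force: [0.5, 0.2, -2.1]
finger_gap: 0.014
gripper_force: 58.7
```

```bash
python3 -m jog '[{"ax":0,"ay":0,"az":0,"x":0,"y":0,"z":0.15,"fingers":1},{"ax":0,"ay":0,"az":0,"x":0,"y":0,"z":0.1,"fingers":1},{"ax":0,"ay":0,"az":0,"x":0,"y":0,"z":0,"fingers":1}]'
```

```text
clock: 10.3
position: [0.4243, -0.0674, 0.0262]
tcp_rot: [[0.031, 1.0, 0.002], [1.0, -0.031, -0.001], [-0.001, 0.002, -1.0]]
wrist_force: [1.3, 0.9, 5.8]
finger_gap: 0.0141
gripper_force: 59.4
```

Contact is felt at the expected height. Releasing and rising.

```bash
python3 -m jog '[{"ax":0,"ay":0,"az":0,"x":0,"y":0,"z":0,"fingers":0.75},{"ax":0,"ay":0,"az":0,"x":0,"y":0,"z":0,"fingers":0.65},{"ax":0,"ay":0,"az":0,"x":0,"y":0,"z":0,"fingers":0.5},{"ax":0,"ay":0,"az":0,"x":0,"y":0,"z":0,"fingers":0.5},{"ax":0,"ay":0,"az":0,"x":0,"y":0,"z":0,"fingers":0.5},{"ax":0,"ay":0,"az":0,"x":0,"y":0,"z":-1,"fingers":0.5},{"ax":0,"ay":0,"az":0,"x":0,"y":0,"z":-3,"fingers":0.5},{"ax":0,"ay":0,"az":0,"x":0,"y":0,"z":-4,"fingers":0.5},{"ax":0,"ay":0,"az":0,"x":4,"y":0,"z":-4,"fingers":0.5},{"ax":0,"ay":0,"az":0,"x":4,"y":0,"z":0,"fingers":0.5},{"ax":0,"ay":0,"az":0,"x":0,"y":0,"z":0,"fingers":0.5}]'; echo; python3 -c "
from h import *
p=snap('scene','s6.png'); q=snap('top','t6.png');w=snap('wrist','w6.png')
c=np.zeros((560,800,3),np.uint8); c[:,:400]=cv2.resize(p[270:410,270:370],(400,560)); c[:280,400:]=cv2.resize(q[280:350,370:470],(400,280)); c[280:,400:]=cv2.resize(w,(400,280));cv2.imwrite('pics/c6.png',c[:,:,::-1])"
```

```text
clock: 11.4
position: [0.4259, 0.011, 0.1428]
tcp_rot: [[0.028, 1.0, 0.003], [1.0, -0.028, 0.0], [0.0, 0.003, -1.0]]
wrist_force: [0.4, -0.5, 0.4]
finger_gap: 0.0423
gripper_force: 0.0
```

View pics/c6.png

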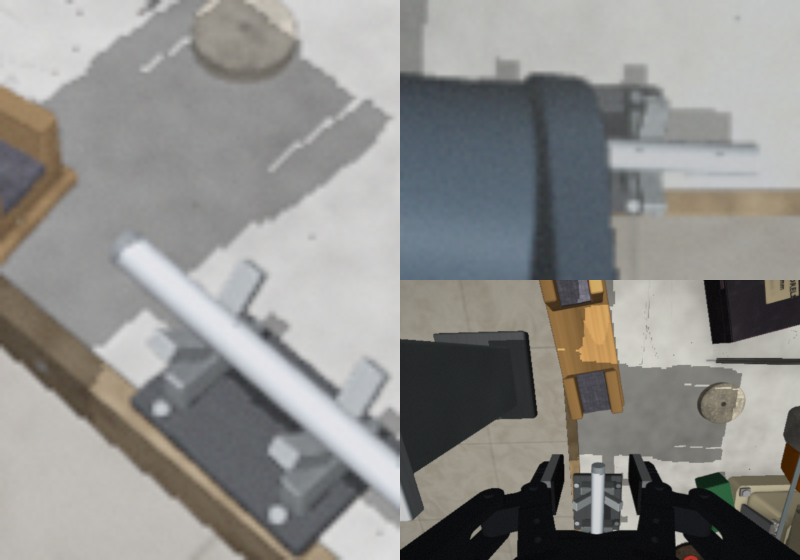

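The bar lies in both Vs. The scene shows its left end at about (301,332), and the top view shows its right end at about (459.5,320).

```bash
python3 -c "
from h import *
a=at('s6.png',301,332,.046);b=at('t6.png',459.5,319.5,.048);print(a,b,(a+b)/2,np.linalg.norm(a-b))"; python3 plan.py .4225 -.1285 .10 88.2
```

```text
[ 0.42578169 -0.04752978  0.046     ] [ 0.41854415 -0.21360506  0.048     ] [ 0.42216292 -0.13056742  0.047     ] 0.16624494209891377
turn [-0.    0.01  0.05] shift after [-13.65   0.13   4.14] shift now [-13.65   0.11   4.14]
pos [0.4255 0.0079 0.1414] q [ -5.2  14.9 117.2  -0.   48.   -3.4] F [ 1.3 -0.  -0.4] gap 0.0426 t 11.55
```

```bash
python3 -m jog '[{"ax":0,"ay":0,"az":0,"x":-3,"y":0,"z":0,"fingers":0.5},{"ax":0,"ay":0,"az":0,"x":-4,"y":0,"z":0,"fingers":0.5},{"ax":0,"ay":0,"az":0,"x":-4,"y":0,"z":0,"fingers":0.5},{"ax":0,"ay":0,"az":0,"x":-2.6,"y":0.1,"z":0,"fingers":0.5},{"ax":0,"ay":0,"az":0,"x":0,"y":0,"z":2,"fingers":0.5},{"ax":0,"ay":0,"az":0,"x":0,"y":0,"z":2,"fingers":0.5},{"ax":0,"ay":0,"az":0,"x":0,"y":0,"z":0,"fingers":0.5},{"ax":0,"ay":0,"az":0,"x":0,"y":0,"z":0,"fingers":0.5}]'; echo; python3 plan.py .4225 -.1285 .027 88.2
```

```text
clock: 12.35
position: [0.4221, -0.1284, 0.1013]
tcp_rot: [[0.032, 0.999, -0.001], [0.999, -0.032, 0.0], [0.0, -0.001, -1.0]]
wrist_force: [0.4, 0.2, -0.2]
finger_gap: 0.0425
gripper_force: 0.0

turn [-0.06 -0.02 -0.05] shift after [-0.01  0.04  7.43] shift now [-0.01  0.05  7.43]
pos [ 0.4221 -0.1284  0.1013] q [-23.   20.6 116.6  -0.   42.9 -21.1] F [ 0.4  0.2 -0.2] gap 0.0425 t 12.35
```

```bash
python3 -m jog '[{"ax":0,"ay":0,"az":0,"x":0,"y":0,"z":2,"fingers":0.5},{"ax":0,"ay":0,"az":0,"x":0,"y":0,"z":2,"fingers":0.5},{"ax":0,"ay":0,"az":0,"x":0,"y":0,"z":1.5,"fingers":0.5},{"ax":0,"ay":0,"az":0,"x":0,"y":0,"z":1,"fingers":0.5},{"ax":0,"ay":0,"az":0,"x":0,"y":0,"z":0.7,"fingers":0.5},{"ax":0,"ay":0,"az":0,"x":0,"y":0,"z":0.2,"fingers":0.5},{"ax":0,"ay":0,"az":0,"x":0,"y":0,"z":0,"fingers":0.5}]';  echo; python3 -m jog '[{"ax":0,"ay":0,"az":0,"x":0,"y":0,"z":0,"fingers":1},{"ax":0,"ay":0,"az":0,"x":0,"y":0,"z":0,"fingers":1},{"ax":0,"ay":0,"az":0,"x":0,"y":0,"z":0,"fingers":1},{"ax":0,"ay":0,"az":0,"x":0,"y":0,"z":0,"fingers":1},{"ax":0,"ay":0,"az":0,"x":0,"y":0,"z":0,"fingers":1},{"ax":0,"ay":0,"az":0,"x":0,"y":0,"z":0,"fingers":1}]'
```

```text
clock: 13.05
position: [0.4227, -0.1279, 0.0274]
tcp_rot: [[0.031, 1.0, 0.0], [1.0, -0.031, -0.0], [-0.0, 0.0, -1.0]]
wrist_force: [0.2, -0.4, -0.3]
finger_gap: 0.0423
gripper_force: 0.0

clock: 13.65
position: [0.4228, -0.128, 0.0277]
tcp_rot: [[0.031, 1.0, 0.001], [1.0, -0.031, -0.0], [-0.0, 0.001, -1.0]]
wrist_force: [-0.1, 0.7, 5.2]
finger_gap: 0.0143
gripper_force: 58.3
```

```bash
python3 -m jog '[{"ax":0,"ay":0,"az":0,"x":0,"y":0,"z":-1,"fingers":1},{"ax":0,"ay":0,"az":0,"x":0,"y":0,"z":-3,"fingers":1},{"ax":0,"ay":0,"az":0,"x":0,"y":0,"z":-4,"fingers":1},{"ax":0,"ay":0,"az":0,"x":0,"y":0,"z":-3,"fingers":1},{"ax":0,"ay":0,"az":0,"x":0,"y":0,"z":-1,"fingers":1},{"ax":0,"ay":0,"az":0,"x":2,"y":0,"z":0,"fingers":1},{"ax":0,"ay":0,"az":-3.3,"x":4,"y":0,"z":0,"fingers":1},{"ax":0,"ay":0,"az":-3.3,"x":4,"y":0,"z":0,"fingers":1},{"ax":0,"ay":0,"az":-3.3,"x":4,"y":0,"z":0,"fingers":1},{"ax":0,"ay":0,"az":0,"x":4,"y":0,"z":0,"fingers":1},{"ax":0,"ay":0,"az":0,"x":3,"y":0,"z":0,"fingers":1},{"ax":0,"ay":0,"az":0,"x":1.5,"y":0,"z":0,"fingers":1},{"ax":0,"ay":0,"az":0,"x":0,"y":0,"z":0,"fingers":1},{"ax":0,"ay":0,"az":0,"x":0,"y":0,"z":0,"fingers":1}]'; echo; python3 plan.py .413 .1005 .08 98.04
```

```text
clock: 15.05
position: [0.4077, 0.0959, 0.1468]
tcp_rot: [[-0.142, 0.99, -0.001], [0.99, 0.142, -0.0], [-0.0, -0.001, -1.0]]
wrist_force: [0.4, -0.6, -1.7]
finger_gap: 0.014
gripper_force: 58.6

turn [-0.04  0.01  0.11] shift after [0.38 0.59 6.68] shift now [0.38 0.6  6.68]
pos [0.4077 0.0959 0.1468] q [  6.9  13.7 117.8  -0.   48.6  -1.3] F [ 0.4 -0.6 -1.7] gap 0.014 t 15.05
```

```bash
python3 -m jog '[{"ax":0,"ay":0,"az":0,"x":0.4,"y":0.6,"z":0,"fingers":1},{"ax":0,"ay":0,"az":0,"x":0,"y":0,"z":2,"fingers":1},{"ax":0,"ay":0,"az":0,"x":0,"y":0,"z":3,"fingers":1},{"ax":0,"ay":0,"az":0,"x":0,"y":0,"z":1.5,"fingers":1},{"ax":0,"ay":0,"az":0,"x":0,"y":0,"z":0,"fingers":1},{"ax":0,"ay":0,"az":0,"x":0,"y":0,"z":0,"fingers":1}]'; echo; python3 plan.py .413 .1005 .018 98.04; python3 -c "
from h import *
p=snap('scene','s7.png'); q=snap('top','t7.png');w=snap('wrist','w7.png')
c=np.zeros((560,800,3),np.uint8); c[:,:400]=cv2.resize(p[200:340,190:290],(400,560)); c[:280,400:]=cv2.resize(q[280:350,250:350],(400,280)); c[280:,400:]=cv2.resize(w,(400,280));cv2.imwrite('pics/c7.png',c[:,:,::-1])"
```

```text
clock: 15.65
position: [0.4138, 0.1006, 0.0824]
tcp_rot: [[-0.14, 0.99, -0.0], [0.99, 0.14, -0.0], [-0.0, -0.0, -1.0]]
wrist_force: [0.7, 0.5, -2.3]
finger_gap: 0.0137
gripper_force: 58.6

turn [-0.01  0.    0.01] shift after [ 0.   -0.08  6.44] shift now [ 0.   -0.08  6.44]
pos [0.4138 0.1006 0.0824] q [  7.4  21.4 119.4  -0.   39.2  -0.7] F [ 0.7  0.5 -2.3] gap 0.0137 t 15.65
```

View pics/c7.png

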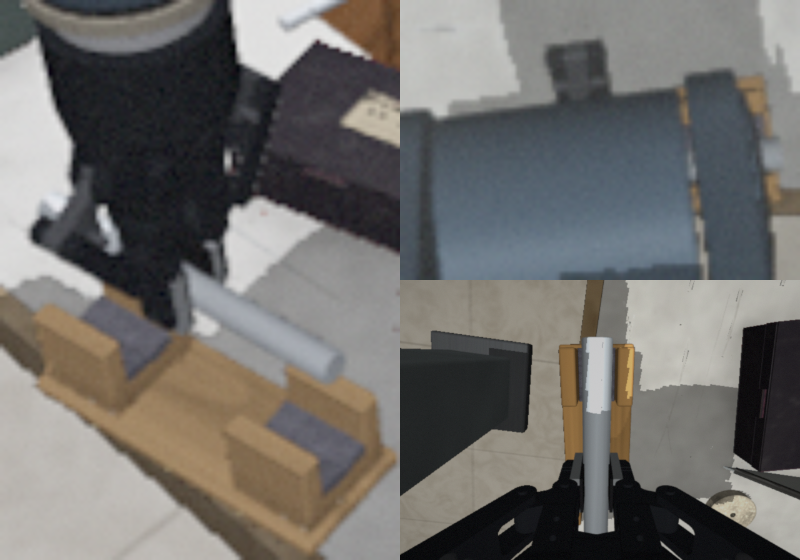

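The bar is centred over the slot: bar middle at column 598, cheek middle at 597 in the crop. Lowering to just above the seat.

```bash
python3 -m jog '[{"ax":0,"ay":0,"az":0,"x":0,"y":0,"z":2,"fingers":1},{"ax":0,"ay":0,"az":0,"x":0,"y":0,"z":2,"fingers":1},{"ax":0,"ay":0,"az":0,"x":0,"y":0,"z":1,"fingers":1},{"ax":0,"ay":0,"az":0,"x":0,"y":0,"z":0.7,"fingers":1},{"ax":0,"ay":0,"az":0,"x":0,"y":0,"z":0.4,"fingers":1},{"ax":0,"ay":0,"az":0,"x":0,"y":0,"z":0.2,"fingers":1},{"ax":0,"ay":0,"az":0,"x":0,"y":0,"z":0,"fingers":1},{"ax":0,"ay":0,"az":0,"x":0,"y":0,"z":0,"fingers":1}]'
```

```text
clock: 16.6
position: [0.4135, 0.101, 0.0195]
tcp_rot: [[-0.141, 0.99, 0.001], [0.99, 0.141, 0.0], [-0.0, 0.001, -1.0]]
wrist_force: [0.4, 0.6, -0.7]
finger_gap: 0.0143
gripper_force: 58.6
```

```bash
python3 -m jog '[{"ax":0,"ay":0,"az":0,"x":0,"y":0,"z":0.1,"fingers":1},{"ax":0,"ay":0,"az":0,"x":0,"y":0,"z":0.1,"fingers":1},{"ax":0,"ay":0,"az":0,"x":0,"y":0,"z":0,"fingers":1}]'; echo; python3 -m jog '[{"ax":0,"ay":0,"az":0,"x":0,"y":0,"z":0,"fingers":0.75},{"ax":0,"ay":0,"az":0,"x":0,"y":0,"z":0,"fingers":0.65},{"ax":0,"ay":0,"az":0,"x":0,"y":0,"z":0,"fingers":0.5},{"ax":0,"ay":0,"az":0,"x":0,"y":0,"z":0,"fingers":0.5},{"ax":0,"ay":0,"az":0,"x":0,"y":0,"z":0,"fingers":0.5},{"ax":0,"ay":0,"az":0,"x":0,"y":0,"z":-1,"fingers":0.5},{"ax":0,"ay":0,"az":0,"x":0,"y":0,"z":-3,"fingers":0.5},{"ax":0,"ay":0,"az":0,"x":0,"y":0,"z":-4,"fingers":0.5},{"ax":0,"ay":0,"az":0,"x":0,"y":0,"z":-4,"fingers":0.5},{"ax":0,"ay":0,"az":0,"x":-4,"y":0,"z":-2,"fingers":0.5},{"ax":0,"ay":0,"az":0,"x":-4,"y":0,"z":0,"fingers":0.5},{"ax":0,"ay":0,"az":0,"x":-4,"y":0,"z":0,"fingers":0.5},{"ax":0,"ay":0,"az":0,"x":-4,"y":0,"z":0,"fingers":0.5},{"ax":0,"ay":0,"az":0,"x":-3,"y":0,"z":0,"fingers":0.5},{"ax":0,"ay":0,"az":0,"x":0,"y":0,"z":0,"fingers":0.5},{"ax":0,"ay":0,"az":0,"x":0,"y":0,"z":0,"fingers":0.5},{"ax":0,"ay":0,"az":0,"x":0,"y":0,"z":0,"fingers":0.5}]';echo; python3 -c "
from h import *
p=snap('scene','s8.png'); q=snap('top','t8.png')
c=np.zeros((560,800,3),np.uint8); c[:,:400]=cv2.resize(p[200:340,190:290],(400,560)); c[:280,400:]=cv2.resize(q[280:350,250:350],(400,280)); c[280:,400:]=cv2.resize(q[140:240,180:320],(400,280));cv2.imwrite('pics/c8.png',c[:,:,::-1])"
```

```text
clock: 16.9
position: [0.4136, 0.101, 0.0181]
tcp_rot: [[-0.141, 0.99, 0.001], [0.99, 0.141, 0.0], [-0.0, 0.001, -1.0]]
wrist_force: [-4.2, -0.8, 17.7]
finger_gap: 0.0145
gripper_force: 60.7

clock: 18.6
position: [0.4398, -0.0864, 0.1574]
tcp_rot: [[-0.142, 0.99, -0.0], [0.99, 0.142, 0.0], [0.0, -0.0, -1.0]]
wrist_force: [-0.3, 0.7, 0.0]
finger_gap: 0.0429
gripper_force: 0.0
```

View pics/c8.png

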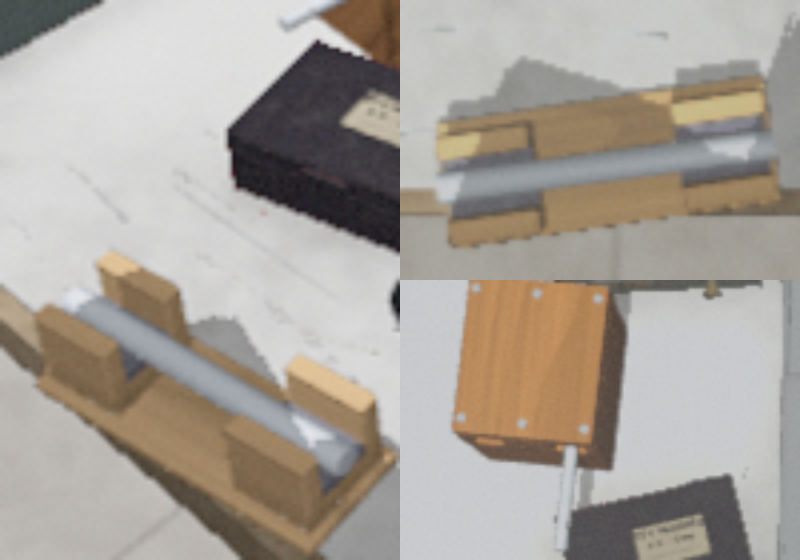

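The bar lies in both slots, with its ends at about 437 and 775 in the crop and the cradle's at about 440 and 778. The thin bar is unmoved and the arm is clear.

```bash
python3 -c "
from workcell import manip
print(manip.hand_in())"
```

```text
the job is handed in; nothing more can be done
None
```

I handed the job in at about 19 s on the robot clock: in the last pictures the thick blank lay released in both cradle slots, centred to about 2 mm, after being set in the V-heads and re-gripped by its middle, with the thin blank still in the block; the hand-in call returned no verdict.

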